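# Spice-jar date check: put the checked jars away, show the next one to the camera

### The arm

A 6-joint arm with a two-finger parallel gripper is mounted at the origin on the work surface. World frame = base frame: x ahead of the robot, y to its left, z up, the work surface at z = 0. Lengths are in m, angles in degrees, forces in N, time in s.
With the tool pointing down it reaches from about 0.25 to 0.725 m from the base axis. Payload 9.7 kg.
Tool frame: the origin (TCP) lies midway between the tips of the shut fingers; the grasp point (between the pads) lies 19 mm behind it (bot.pinch_z is the distance from the TCP to the grasp point, in m); z points along the fingers, y is the line along which they close (so a half turn about z gives the same grasp; the last joint's range is limited). The gripper opens to 85 mm and grips with 20 to 120 N. Pads are 22 mm wide; open, the fingers measure 114 mm over their backs; the gripper's body (76 mm by 85 mm) begins 54 mm behind the grasp point. The pads swing forward as they close: fully open they stand 13 mm farther back than shut.
Start: joints at [-68.01, 4.979, 10.078, 95.1, 0, 90], TCP at [0.206, -0.51, 0.231] pointing down, gripper open.
Joint ranges: [-179.16, 179.16], [-48.56, 103.87], [-65.8, 70.77], [-126.05, 130.52], [-82.76, 87.17], [-180, 180]. Speed limits (degrees/s): [127.2, 127.2, 147.25, 180, 180, 180].

### API

Orientations are given as [roll, pitch, yaw] about the fixed x, y, z axes, in that order (R = Rz(yaw) Ry(pitch) Rx(roll)).
In Python, from workcell import sensors, camera, ticket, bot gives the robot as it stands.
- The arm moves only by the shell command python3 -m handwheel 'ROWS' [FORCE]. ROWS is a JSON object of lists of equal length, an entry for each row: "gripper": the opening, from -1 (shut) to 1 (fully open); "slide": the shift along the tool's x, y, z in mm, a list of three; "yaw": the turn about the tool's z in rad. A call has 1 to 8 rows; each row shifts and turns the commanded pose from where the row before left it, along the tool's axes as they then stand; what a row does not reach is not made up. A row lasts 1/12 s, in which the tool goes at most 41.7 mm and 7.16 degrees, less where a joint would pass 70% of its speed; a pose out of reach is approached as far as the arm can. A call is refused whole if a number of a shift passes 41.7 or a number of a turn 0.125, either way. A call with a gripper value outside its range is refused whole. The fingers move at their own pace and stop on an object; FORCE is the grip in N (left out, the last holds). Time passes only in rows, so rows that do not move let the fingers close. It gives the time, the measured TCP pose, the force, the opening and the grip force at its end, in the units of the state.
- sensors.get_obs(): the state, without advancing time (a new reading comes with each control period).
- camera(name): name is "scene" or "side" or "wrist"; returns a dict with "img" (420x560x3 uint8, red, green, blue), "fx", "fy", "cx", "cy" (pixels), "R" (3x3) and "t" (3): a world point X has camera coordinates R X + t. Camera axes: x right, y down, z forward; pixel columns grow to the right and rows downward; lengths in m; the calibration is good to about 2 mm. A picture is of the moment at which its call begins. There is no depth.
- ticket.job_done(): hands the job in; it is judged then, once.
The state is a dict: "time": time; "q": joint angles; "qd": joint speeds; "joint_efforts": joint torques, N m; "ee_pos": TCP position; "tcp_rot": TCP orientation; "wrist_force": force on the tool from outside, world axes, zero at the start; "torque": the same for the moment, N m; "opening": finger opening in m; "grasp_force": force on a finger pad.
Only numpy, scipy, OpenCV 4.12 (cv2) and the standard library are available. Lean on these libraries where they do the work, as an engineer would, in place of code of your own. Each camera call takes 0.05 s, during which the arm holds its last target. There are 200 camera calls.

### The job

Two spice jars on the chopping board, with green and yellow lids, have had their date checked: stand each of them upright in a free cell of the divided crate, setting it down rather than dropping it. Then take the jar with the red lid out of the crate and hold its underside up to the small inspection camera: lid up, the base squarely facing the lens and centred on it, about 10 cm in front of it. Finish while still holding the jar there, motionless in the air; do not touch the camera, and leave the two white-lidded jars and the vegetables alone.

Things in the scene. Friction and masses are not known exactly. Their poses are not given: they have to be found in the camera images.
- crate: Fixed plywood crate, open top, 160 mm (its x) by 236 mm (its y), 50 mm high; walls and floor 6 mm. Dividers make 2 x 3 cells about 70 mm square, centred at x = -38 or +38 mm, y = -75, 0 or +75 mm in its frame. Origin: centre of the underside, z up. Three cells hold jars (red lid, two white lids), three are free; which is which varies
- green_jar: Amber glass jar with paper label and green lid, standing on the 12 mm thick wooden chopping board; 44 mm in diameter from top to bottom, 100 mm tall (lid: top 20 mm), about 0.2 kg; origin: centre of the underside, z axis up through the lid
- yellow_jar: Amber glass jar with paper label and yellow lid, standing on the chopping board; 44 mm in diameter from top to bottom, 100 mm tall (lid: top 20 mm), about 0.2 kg; origin: centre of the underside, z axis up through the lid
- red_jar: Amber glass jar with paper label and red lid, standing in a cell of the crate, the one to show; 44 mm in diameter from top to bottom, 100 mm tall (lid: top 20 mm), about 0.2 kg; origin: centre of the underside, z axis up through the lid
- white_jar_1: Jar with white lid standing in a cell of the crate, to be left alone; 44 mm in diameter from top to bottom, 100 mm tall (lid: top 20 mm), about 0.2 kg; origin: centre of the underside, z axis up through the lid
- white_jar_2: Second jar with white lid standing in a cell of the crate, to be left alone; 44 mm in diameter from top to bottom, 100 mm tall (lid: top 20 mm), about 0.2 kg; origin: centre of the underside, z axis up through the lid
- camera_head: Inspection camera: white cylinder 60 mm wide, 50 mm long, with a pale light ring and dark lens in its end face, fixed by a post to a 90 x 100 mm black foot. Origin: centre of the lens face, 140 mm above the worktop. z axis: viewing direction, out of the lens, leaning 25 degrees from vertical roughly towards the robot (stand turned by up to 23 degrees)
- camera: Stand of the inspection camera, fixed to the worktop: black foot 90 x 100 x 16 mm with an aluminium post, carrying camera_head. Origin on the worktop, 15 mm nearer the robot than the middle of the foot; its x axis points away from the robot when the camera faces the robot squarely
- view_point (a point): Point in the air 100 mm in front of the lens on the viewing axis (no object there), 230 mm above the worktop: where the centre of the red jar's underside belongs, with the jar's z axis along the camera_head's z axis
- pepper: Red bell pepper, about 80 mm wide and 90 mm tall, standing on the worktop left of the crate, to be left alone; origin: centre of the underside
- sweet_potato: Brown-red sweet potato, 150 mm long (its x), 66 mm thick, lying at the right edge of the chopping board, to be left alone; origin: underside, below its middle
There are look-alikes about, which are no part of the job. Leave any blue look-alike of the red_jar alone.

How it is judged (in metres and radians):
On the way, in this order (a step that is already met when the one before it is completed fails the run):
1. the green-lidded and yellow-lidded jars both stand released in cells of the crate, the red-lidded jar still in its own (x of green_jar in the frame of crate between -0.074 and 0.074 m and y of green_jar in the frame of crate between -0.112 and 0.112 m and z of green_jar in the frame of crate between 0 and 0.011 m and angle between each of green_jar, yellow_jar, red_jar's own z axis and vertical below 0.12 rad and x of yellow_jar in the frame of crate between -0.074 and 0.074 m and y of yellow_jar in the frame of crate between -0.112 and 0.112 m and z of yellow_jar in the frame of crate between 0 and 0.011 m and x of red_jar in the frame of crate between -0.074 and 0.074 m and y of red_jar in the frame of crate between -0.112 and 0.112 m and z of red_jar in the frame of crate between 0 and 0.011 m and contact force between each of green_jar, yellow_jar and the fingers below 0.2 N), for 0.2 s.
2. the red-lidded jar is lifted clear of the crate (height (world z) of red_jar above 0.08 m and contact force between red_jar and the fingers above 0.5 N), for 0.1 s.
At the end, for the whole second after the job is handed in: The red-lidded jar is held by the fingers alone, at rest, lid up, the centre of its underside within 30 mm of the point 100 mm in front of the lens, its axis within 0.2 rad of the viewing axis; the green, yellow and both white jars stand upright (within 0.12 rad) on the crate's floor, one to a cell (distance between red_jar and view_point below 0.03 m and angle between the z axis of red_jar and the z axis of camera_head, either way round below 0.2 rad and angle between red_jar's own z axis and vertical below 1 rad and height (world z) of red_jar above 0.17 m and contact force between red_jar and the fingers above 0.5 N and linear speed of red_jar below 0.03 m/s and angular speed of red_jar below 0.2 rad/s and contact force between red_jar and camera_head below 0.1 N and x of green_jar in the frame of crate between -0.074 and 0.074 m and y of green_jar in the frame of crate between -0.112 and 0.112 m and z of green_jar in the frame of crate between 0 and 0.011 m and angle between each of green_jar, yellow_jar, white_jar_1, white_jar_2's own z axis and vertical below 0.12 rad and x of yellow_jar in the frame of crate between -0.074 and 0.074 m and y of yellow_jar in the frame of crate between -0.112 and 0.112 m and z of yellow_jar in the frame of crate between 0 and 0.011 m and x of white_jar_1 in the frame of crate between -0.074 and 0.074 m and y of white_jar_1 in the frame of crate between -0.112 and 0.112 m and z of white_jar_1 in the frame of crate between 0 and 0.011 m and x of white_jar_2 in the frame of crate between -0.074 and 0.074 m and y of white_jar_2 in the frame of crate between -0.112 and 0.112 m and z of white_jar_2 in the frame of crate between 0 and 0.011 m); the arm keeps its last pose, push and grip.
It fails at once if a white-lidded jar is lifted, tipped or taken from its cell (distance of any of white_jar_1, white_jar_2 from where it was at the start of the episode above 0.04 m or angle between any of white_jar_1, white_jar_2's own z axis and vertical above 0.35 rad).
It fails at once if the pepper or the sweet potato is displaced by more than 30 mm (distance of any of pepper, sweet_potato from where it was at the start of the episode above 0.03 m).
It fails at once if the camera or its stand is touched with more than 2 N (contact force between camera and anything else above 2 N).
It fails at once if a jar is dropped (falls free faster than 0.6 m/s) ((linear speed of green_jar above 0.6 m/s and contact force between green_jar and the fingers below 0.05 N) or (linear speed of yellow_jar above 0.6 m/s and contact force between yellow_jar and the fingers below 0.05 N) or (linear speed of red_jar above 0.6 m/s and contact force between red_jar and the fingers below 0.05 N)).
It also fails if it takes over 64 s, if anything falls off the work surface, if the arm or the gripper's body presses on something with over 40 N, if the wrist force passes 120 N, or if a joint passes its speed limit or range.

## Working session

There is one attempt and no reset: what is moved stays moved. The work goes in short steps, Python scripts to look and compute and a shell command to move; the robot and the scene stay as the last step left them, time stands still between calls to the robot, and variables do not carry over. Pictures are saved under pics/ and viewed, at most 10 in all, crops included, and the job is handed in when it is done.

```bash
mkdir -p pics; ls; python3 - <<'E'
from workcell import sensors, camera, bot
import cv2,numpy as np
o=sensors.get_obs(); print(o['time'],o['ee_pos'],o['tcp_rot'],o['opening'],bot.pinch_z)
for n in ('scene','side'):
    c=camera(n); cv2.imwrite(f'pics/{n}0.png',c['img'][:,:,::-1]); print(n,c['fx'],c['cx'],c['cy'],np.round(c['R'],3).tolist(),np.round(c['t'],3), np.round(-c['R'].T@c['t'],3))
E
```

```text
pics
0.0 [ 0.20583036 -0.50977428  0.23057534] [-1.79922398e+02  1.17465599e-03  2.19900193e+01] 0.08533287221960584 0.0187
scene 446.32987056595033 281.7586554951927 210.61809572188926 [[-0.2, 0.98, -0.016], [0.797, 0.153, -0.584], [-0.57, -0.129, -0.812]] [ 0.077 -0.389  1.793] [1.347 0.216 1.23 ]
side 420.70719628948194 284.5497954368368 211.3367605315999 [[-0.833, -0.553, 0.015], [-0.366, 0.53, -0.765], [0.415, -0.643, -0.644]] [0.513 0.324 1.059] [0.106 0.793 0.921]
```

View pics/scene0.png

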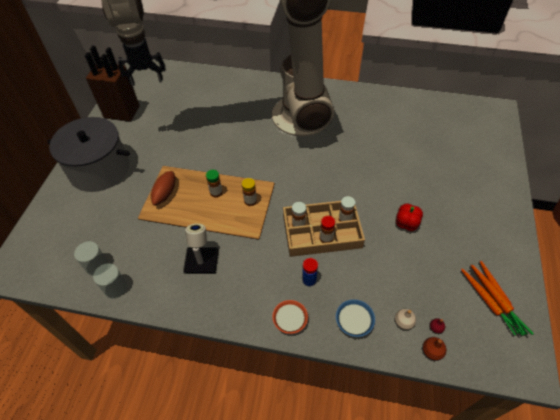

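View pics/side0.png

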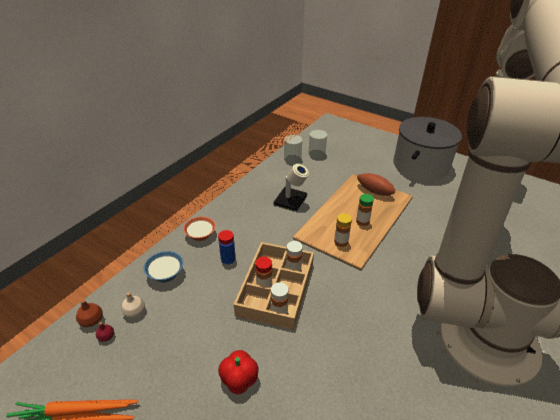

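Red-lid candidates in the scene view:
- The jar in the crate at (328,224). It has an amber body and stands in a cell, so this is my choice.
- The blue-bodied jar with a red lid at (310,267), outside the crate. This is the look-alike.
- The pepper at (409,217).

The green lid is at (213,176), yellow at (249,185), the white lids at (299,209) and (347,204), and the inspection camera head at (196,235). Next I'll measure and check the choice in a close crop.

```bash
cat > h.py <<'E'
import numpy as np, cv2
from scipy.optimize import least_squares
from workcell import sensors, camera, bot
def ray(c,p):
    d=c['R'].T@np.array([(p[0]-c['cx'])/c['fx'],(p[1]-c['cy'])/c['fy'],1.]); return -c['R'].T@c['t'], d/np.linalg.norm(d)
def plane(c,p,z):
    o,d=ray(c,p); return o+d*(z-o[2])/d[2]
def tri(*cp):
    A=np.zeros((3,3));b=np.zeros(3);P=[]
    for c,p in cp:
        o,d=ray(c,p);M=np.eye(3)-np.outer(d,d);A+=M;b+=M@o;P.append((o,M))
    X=np.linalg.solve(A,b); return X, max(np.linalg.norm(M@(X-o)) for o,M in P)
def proj(c,X):
    v=c['R']@np.asarray(X)+c['t']; return np.array([c['fx']*v[0]/v[2]+c['cx'],c['fy']*v[1]/v[2]+c['cy']])
HSV={'red':[((0,170,90),(6,255,255)),((174,170,90),(180,255,255))],'green':[((50,120,50),(80,255,255))],'yellow':[((21,170,120),(33,255,255))],'white':[((0,0,150),(180,60,255)),((60,0,130),(110,90,255))]}
def blobs(c,col,amin=25):
    h=cv2.cvtColor(c['img'],cv2.COLOR_RGB2HSV)
    m=sum(cv2.inRange(h,np.array(a),np.array(b)) for a,b in HSV[col])
    n,l,s,ce=cv2.connectedComponentsWithStats((m>0).astype('uint8'))
    return [(tuple(np.round(ce[i],1)),s[i].tolist()) for i in range(1,n) if s[i,4]>=amin]
E
python3 - <<'E'
from h import *
C={n:camera(n) for n in('scene','side')}
for k in HSV:
    for n in C:
        print(k,n,[(tuple(map(float,b[0])),b[1]) for b in blobs(C[n],k) if b[1][4]<900])
def crop(n,x,y,w,h,s): return cv2.resize(C[n]['img'][y:y+h,x:x+w],None,fx=s,fy=s,interpolation=cv2.INTER_CUBIC)
a=crop('scene',275,190,100,75,4);b=crop('side',230,235,100,75,4)
a2=crop('scene',170,210,100,75,4);b2=crop('side',255,150,100,75,4)
cv2.imwrite('pics/crop1.png',np.vstack([np.hstack([a,b]),np.hstack([a2,b2])])[:,:,::-1])
E
```

```text
red scene [((409.7, 214.7), [397, 204, 26, 22, 398]), ((327.9, 221.4), [321, 216, 14, 12, 130]), ((310.0, 264.5), [303, 258, 15, 14, 164]), ((438.0, 326.3), [434, 322, 10, 8, 46])]
red side [((225.3, 235.2), [218, 230, 15, 11, 128]), ((263.2, 262.3), [255, 256, 17, 13, 172]), ((103.4, 331.1), [97, 325, 14, 12, 106])]
green scene [((212.0, 174.6), [206, 170, 13, 10, 101]), ((515.6, 324.0), [501, 312, 32, 23, 310])]
green side [((366.2, 199.2), [360, 194, 14, 12, 131]), ((31.4, 412.2), [7, 402, 45, 18, 344])]
yellow scene [((247.9, 182.6), [242, 178, 13, 10, 111])]
yellow side [((343.9, 217.9), [337, 213, 15, 10, 112])]
white scene [((82.2, 2.3), [58, 0, 43, 7, 220]), ((283.6, 124.5), [273, 116, 22, 17, 167]), ((347.8, 201.3), [341, 196, 14, 11, 113]), ((298.5, 206.8), [292, 202, 14, 11, 116]), ((193.0, 232.2), [186, 229, 17, 6, 36]), ((289.7, 317.6), [277, 305, 27, 26, 535]), ((354.5, 318.8), [340, 305, 30, 29, 678])]
white side [((557.1, 2.2), [553, 0, 7, 7, 26]), ((524.7, 83.1), [494, 78, 66, 12, 284]), ((319.6, 133.8), [304, 125, 35, 18, 219]), ((368.2, 144.0), [349, 126, 39, 33, 3
[... 1288 characters left out ...]
5, 49]), ((103.5, 383.5), [83, 362, 46, 37, 557]), ((133.6, 375.0), [126, 369, 17, 15, 61]), ((71.4, 377.9), [66, 370, 11, 15, 41]), ((193.0, 379.3), [188, 374, 12, 11, 30]), ((392.1, 380.9), [387, 378, 11, 8, 31]), ((146.7, 383.8), [143, 381, 9, 8, 26]), ((78.2, 392.3), [75, 385, 7, 15, 40]), ((198.5, 389.1), [192, 384, 17, 11, 54]), ((384.5, 392.9), [381, 387, 10, 12, 32]), ((395.3, 392.3), [392, 386, 8, 13, 28]), ((179.4, 396.1), [172, 389, 14, 14, 61]), ((46.5, 396.8), [42, 390, 10, 15, 42]), ((32.0, 398.5), [29, 394, 8, 9, 27]), ((2.3, 409.3), [0, 399, 8, 21, 77]), ((356.3, 407.6), [351, 405, 10, 7, 32]), ((429.8, 409.5), [414, 405, 31, 15, 90]), ((453.9, 416.2), [447, 412, 15, 8, 45])]
```

View pics/crop1.png

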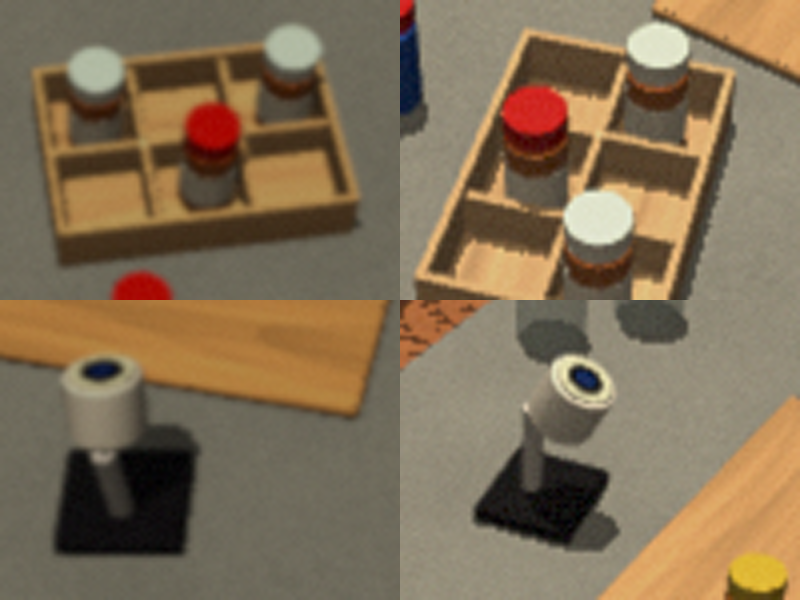

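The crop confirms it: the chosen red-lid jar has an amber body and stands in the far-middle crate cell at scene pixel (328,222). The blue look-alike is outside the crate. White jars hold the two near corner cells, so near-middle and both far corners are free. The lens is at scene (195,227) and side (301,170). Now I'll work out positions.

```bash
python3 - <<'E'
from h import *
S,D=camera('scene'),camera('side')
np.set_printoptions(precision=4,suppress=True)
L={'red':((327.9,221.4),(263.2,262.3)),'green':((212,174.6),(366.2,199.2)),'yellow':((247.9,182.6),(343.9,217.9)),'whA(347)':((347.8,201.3),(279.2,289.1)),'whB(298)':((298.5,206.8),(295,247)),'blueLook':((310,264.5),(225.3,235.2)),'lens':((195.1,227.3),(300.9,169.6))}
for k,(a,b) in L.items(): print(k,*tri((S,a),(D,b)))
f=lambda x,y,ox,oy:((x+.5)/4-.5+ox,(y+.5)/4-.5+oy)
sc=[(35,68),(326,44),(356,198),(58,233)]
sd=[None,(17,277),(125,31),(334,72)]
P=[plane(S,f(*p,275,190),.05) for p in sc]
print('crate scene z=.05',P)
sdm={2:None}
for p in sd[1:]: print('side corner',p,plane(D,f(*p,230,235),.05))
# near-robot/right etc matched by position
print('foot scene z=.016',[plane(S,f(*p,170,210),.016) for p in [(70,150),(195,152),(187,243),(57,243)]])
print('foot side',[plane(D,f(*p,255,150),.016) for p in [(127,152),(208,173),(165,231),(75,210)]])
print('face pts scene',)
E
```

```text
red [0.5664 0.1816 0.1007] 0.00168410569328994
green [ 0.4555 -0.2198  0.1027] 9.372549837002926e-05
yellow [ 0.4697 -0.0936  0.1076] 0.0006667178697015732
whA(347) [0.48   0.2328 0.1021] 0.001079561495947473
whB(298) [0.5283 0.0839 0.0992] 0.0010383012412583255
blueLook [0.7208 0.1522 0.0939] 0.0014836556681733384
lens [ 0.6862 -0.198   0.1362] 0.0011188680601465883
crate scene z=.05 [array([0.5021, 0.0303, 0.05  ]), array([0.4328, 0.2611, 0.05  ]), array([0.5777, 0.2995, 0.05  ]), array([0.6527, 0.0787, 0.05  ])]
side corner (17, 277) [0.5719 0.3006 0.05  ]
side corner (125, 31) [0.6468 0.081  0.05  ]
side corner (334, 72) [0.4978 0.03   0.05  ]
foot scene z=.016 [array([ 0.6918, -0.2438,  0.016 ]), array([ 0.6746, -0.1456,  0.016 ]), array([ 0.7539, -0.1288,  0.016 ]), array([ 0.773 , -0.2269,  0.016 ])]
foot side [array([ 0.7576, -0.2249,  0.016 ]), array([ 0.6818, -0.2399,  0.016 ]), array([ 0.6699, -0.1504,  0.016 ]), array([ 0.7487, -0.1304,  0.016 ])]
face pts scene
```

```bash
python3 -m handwheel --help | head -30
```

```text
invalid input: not JSON, or not a number
```

```bash
cat >> h.py <<'E'
from scipy.spatial.transform import Rotation as Ro
def go(*Ps):
    o=sensors.get_obs();R=Ro.from_euler('xyz',o['tcp_rot'],degrees=True).as_matrix()
    print('t',round(o['time'],2),'tcp',np.round(o['ee_pos'],4),'rot',np.round(o['tcp_rot'],2),'open',round(o['opening'],4),'q6',round(o['q'][5],1),'grip',np.round(o['grasp_force'],1))
    p=o['ee_pos']
    for P in Ps: print('->',P,'slide mm',np.round(R.T@(np.array(P)-p)*1000,1)); p=np.array(P)
E
python3 -m handwheel '{"gripper":[1,1,1,1,1,1,1],"slide":[[0,0,0],[0,0,0],[0,0,0],[0,0,0],[0,0,0],[0,0,0],[0,0,0]],"yaw":[-0.118,-0.118,-0.118,-0.118,-0.118,-0.118,0]}' 40
python3 -c "
from h import *
go((.470,-.095,.2),(.470,-.095,.070))"
```

```text
time: 0.88
ee_pos: [0.2059, -0.51, 0.2312]
tcp_rot: [-180.0, -0.0, 62.9]
wrist_force: [-0.9, 0.8, -0.6]
opening: 0.0853
grasp_force: 0.0
t 0.88 tcp [ 0.2059 -0.51    0.2312] rot [-1.7999e+02 -1.0000e-02  6.2860e+01] open 0.0853 q6 49.1 grip 0.0
-> (0.47, -0.095, 0.2) slide mm [489.7  45.7  31.3]
-> (0.47, -0.095, 0.07) slide mm [ -0.   0. 130.]
```

```bash
python3 -m handwheel '{"gripper":[1,1,1,1,1,1,1],"slide":[[35,3.3,0],[35,3.3,0],[35,3.3,0],[35,3.3,0],[35,3.3,0],[35,3.3,0],[35,3.3,0]],"yaw":[0,0,0,0,0,0,0]}' >/dev/null
python3 -m handwheel '{"gripper":[1,1,1,1,1,1,1,1],"slide":[[35,3.3,5],[35,3.3,5],[35,3.3,5],[35,3.3,5],[35,3.3,5],[35,3.3,5],[33,2.6,1],[0,0,0]],"yaw":[0,0,0,0,0,0,0,0]}' 
python3 -c "
from h import *
go((.470,-.095,.070))
w=camera('wrist');cv2.imwrite('pics/w1.png',w['img'][:,:,::-1])
for k in('yellow','green'):
  for b in blobs(w,k): print(k,b,plane(w,b[0],.110))"
```

```text
time: 2.13
ee_pos: [0.4731, -0.0939, 0.1994]
tcp_rot: [-179.9, -0.1, 62.5]
wrist_force: [0.6, 0.0, 0.2]
opening: 0.0855
grasp_force: 0.0
t 2.13 tcp [ 0.4731 -0.0939  0.1994] rot [-1.7995e+02 -6.0000e-02  6.2540e+01] open 0.0855 q6 106.2 grip 0.0
-> (0.47, -0.095, 0.07) slide mm [ -2.6  -2.1 129.4]
yellow ((np.float64(292.7), np.float64(209.8)), [288, 205, 11, 11, 83]) [ 0.48362835 -0.09809634  0.11      ]
yellow ((np.float64(263.2), np.float64(217.0)), [260, 214, 7, 7, 34]) [ 0.46417237 -0.09362494  0.11      ]
yellow ((np.float64(275.3), np.float64(231.2)), [245, 218, 59, 26, 841]) [ 0.46654844 -0.10626824  0.11      ]
green ((np.float64(333.6), np.float64(353.6)), [305, 322, 57, 60, 2530]) [ 0.45930442 -0.21489492  0.11      ]
```

View pics/w1.png

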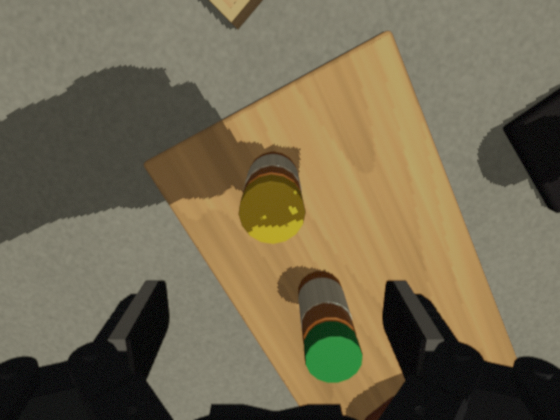

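The wrist view shows the yellow lid centred at (272,209) and the green lid at (333,353), both on the board. That puts yellow at about (0.471, -0.091) and green at about (0.459, -0.215), which agrees with the triangulation. Now I'll grasp the yellow jar.

```bash
python3 -m handwheel '{"gripper":[1,1,1,1,1,1],"slide":[[1.7,-3.2,25],[0,0,30],[0,0,30],[0,0,25],[0,0,19],[0,0,0]],"yaw":[0,0,0,0,0,0]}' 40 >/dev/null
python3 -m handwheel '{"gripper":[-1,-1,-1,-1,-1,-1,-1,-1],"slide":[[0,0,0],[0,0,0],[0,0,0],[0,0,0],[0,0,0],[0,0,0],[0,0,0],[0,0,0]],"yaw":[0,0,0,0,0,0,0,0]}' 40
python3 -c "
from h import *
go((.471,-.091,.150),(.598,.108,.160),(.598,.108,.066))"
```

```text
time: 3.35
ee_pos: [0.47, -0.0951, 0.0731]
tcp_rot: [179.8, -0.0, 62.5]
wrist_force: [-1.4, -0.7, 6.9]
opening: 0.043
grasp_force: 40.0
t 3.35 tcp [ 0.47   -0.0951  0.0731] rot [ 1.7985e+02 -3.0000e-02  6.2540e+01] open 0.043 q6 106.0 grip 40.0
-> (0.471, -0.091, 0.15) slide mm [  4.2  -0.9 -76.9]
-> (0.598, 0.108, 0.16) slide mm [235.1  20.9  -9.8]
-> (0.598, 0.108, 0.066) slide mm [-0.1 -0.3 94. ]
```

```bash
python3 -m handwheel '{"gripper":[-1,-1,-1,-1,-1,-1],"slide":[[0,0,-15],[0,0,-25],[0,0,-30],[0,0,-30],[0,0,-20],[0,0,0]],"yaw":[0,0,0,0,0,0]}' 40 >/dev/null
python3 -m handwheel '{"gripper":[-1,-1,-1,-1,-1,-1,-1,-1],"slide":[[20,2,0],[36,3.2,0],[36,3.2,0],[36,3.2,0],[36,3.2,0],[36,3.2,0],[32,2,0],[7.3,0,0]],"yaw":[0,0,0,0,0,0,0,0]}'
python3 -m handwheel '{"gripper":[-1,-1],"slide":[[0,0,0],[0,0,0]],"yaw":[0,0]}'>/dev/null
python3 -c "
from h import *
go((.598,.108,.067))
s=camera('scene');i=s['img'][150:290,240:400];
d=camera('side');j=d['img'][200:340,220:380]
cv2.imwrite('pics/s2.png',cv2.resize(np.hstack([i,j]),None,fx=2.5,fy=2.5,interpolation=cv2.INTER_CUBIC)[:,:,::-1])"
```

```text
time: 4.52
ee_pos: [0.5987, 0.1121, 0.1896]
tcp_rot: [-179.9, -0.0, 62.7]
wrist_force: [1.1, -0.6, -1.2]
opening: 0.0431
grasp_force: 41.3
t 4.68 tcp [0.5969 0.1083 0.1905] rot [-1.7994e+02  7.0000e-02  6.2600e+01] open 0.043 q6 127.7 grip 41.3
-> (0.598, 0.108, 0.067) slide mm [  0.4   1.2 123.5]
```

View pics/s2.png

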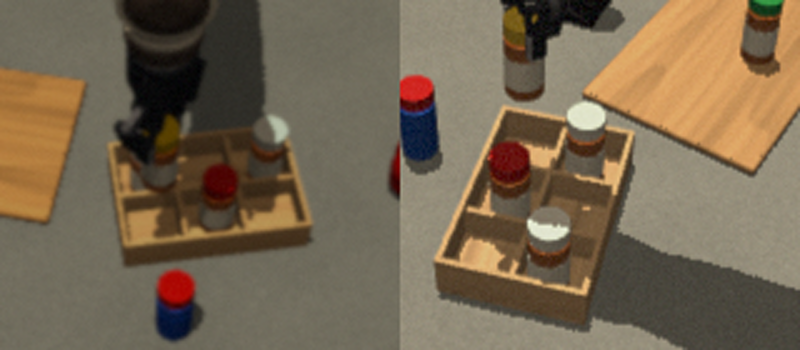

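The views show the yellow jar held upright above the far low-y cell, at left (155,165) and right (523,60). I'll lower it slowly.

```bash
python3 -m handwheel '{"gripper":[-1,-1,-1,-1,-1,-1,-1],"slide":[[0.4,1,20],[0,0,30],[0,0,30],[0,0,20],[0,0,12],[0,0,6],[0,0,0]],"yaw":[0,0,0,0,0,0,0]}'
python3 -m handwheel '{"gripper":[-1,-1],"slide":[[0,0,2],[0,0,0]],"yaw":[0,0]}'

```

```text
time: 5.37
ee_pos: [0.5978, 0.1074, 0.0728]
tcp_rot: [-180.0, 0.0, 62.5]
wrist_force: [-0.5, 0.3, -1.8]
opening: 0.0433
grasp_force: 41.3
time: 5.53
ee_pos: [0.599, 0.1081, 0.0727]
tcp_rot: [179.9, -0.1, 62.5]
wrist_force: [0.6, -0.9, -1.6]
opening: 0.0432
grasp_force: 41.3
```

```bash
python3 -m handwheel '{"gripper":[-1,-1,-1,-1],"slide":[[0,0,2],[0,0,2],[0,0,0],[0,0,0]],"yaw":[0,0,0,0]}'
python3 -m handwheel '{"gripper":[-1,-1,-1],"slide":[[0,0,1.5],[0,0,0],[0,0,0]],"yaw":[0,0,0]}'
```

```text
time: 5.87
ee_pos: [0.5983, 0.1082, 0.0674]
tcp_rot: [180.0, -0.0, 62.6]
wrist_force: [-0.2, 0.9, -1.9]
opening: 0.0432
grasp_force: 41.3
time: 6.12
ee_pos: [0.5985, 0.1083, 0.0672]
tcp_rot: [180.0, -0.1, 62.6]
wrist_force: [-3.7, -0.5, 7.1]
opening: 0.0433
grasp_force: 42.1
```

Floor contact at the expected height. Release, rise, and go to green.

```bash
python3 -m handwheel '{"gripper":[0.2,0.4,0.6,0.6,0.6],"slide":[[0,0,0],[0,0,0],[0,0,0],[0,0,0],[0,0,0]],"yaw":[0,0,0,0,0]}'
python3 -m handwheel '{"gripper":[0.6,0.6,0.6,0.6,0.6,1],"slide":[[0,0,-15],[0,0,-25],[0,0,-30],[0,0,-30],[0,0,-25],[0,0,0]],"yaw":[0,0,0,0,0,0]}'
python3 -c "
from h import *
go((.459,-.216,.2),(.459,-.216,.070))"
```

```text
time: 6.53
ee_pos: [0.5983, 0.1081, 0.0656]
tcp_rot: [-180.0, 0.0, 62.6]
wrist_force: [-0.1, -0.0, 0.6]
opening: 0.0686
grasp_force: 0.0
time: 7.03
ee_pos: [0.5999, 0.1084, 0.1967]
tcp_rot: [179.7, -0.3, 62.6]
wrist_force: [0.3, 0.8, 0.8]
opening: 0.0786
grasp_force: 0.0
t 7.03 tcp [0.5999 0.1084 0.1967] rot [179.66  -0.27  62.55] open 0.0786 q6 127.7 grip 0.0
-> (0.459, -0.216, 0.2) slide mm [-352.8   24.5   -4.8]
-> (0.459, -0.216, 0.07) slide mm [ -0.6  -0.8 130. ]
```

```bash
python3 -m handwheel '{"gripper":[1,1,1,1,1,1,1,1],"slide":[[-25,2.4,0],[-37,2.6,0],[-37,2.6,0],[-37,2.6,0],[-37,2.6,0],[-37,2.6,0],[-37,2.6,0],[-37,2.6,0]],"yaw":[0,0,0,0,0,0,0,0]}' >/dev/null
python3 -m handwheel '{"gripper":[1,1,1,1],"slide":[[-37,2.6,0],[-30.5,2.5,0],[0,0,0],[0,0,0]],"yaw":[0,0,0,0]}'
python3 -c "
from h import *
go((.459,-.216,.070))
w=camera('wrist')
for b in blobs(w,'green'): print(b,plane(w,b[0],.110))
S,D=camera('scene'),camera('side')
print([b[0] for b in blobs(S,'yellow')],[b[0] for b in blobs(D,'yellow')],proj(S,(.598,.108,.106)),proj(D,(.598,.108,.106)))"
```

```text
time: 8.03
ee_pos: [0.4584, -0.2169, 0.1904]
tcp_rot: [-180.0, -0.0, 62.4]
wrist_force: [-1.0, 1.1, 0.2]
opening: 0.0856
grasp_force: 0.0
t 8.03 tcp [ 0.4584 -0.2169  0.1904] rot [-1.7998e+02 -1.0000e-02  6.2380e+01] open 0.0856 q6 92.3 grip 0.0
-> (0.459, -0.216, 0.07) slide mm [1.000e+00 1.000e-01 1.204e+02]
((np.float64(275.4), np.float64(216.1)), [243, 182, 66, 69, 3621]) [ 0.45848531 -0.216863    0.11      ]
[(np.float64(302.9), np.float64(225.9))] [(np.float64(268.8), np.float64(242.0))] [302.02425267 224.66491198] [268.94859075 240.4836159 ]
```

Yellow stands where intended, with its lid top at z ≈ 0.106 in both views. Green is directly below the tool.

```bash
python3 -m handwheel '{"gripper":[1,1,1,1,1,1],"slide":[[0,0,20],[0,0,30],[0,0,30],[0,0,25],[0,0,13],[0,0,0]],"yaw":[0,0,0,0,0,0]}' 40 >/dev/null
python3 -m handwheel '{"gripper":[-1,-1,-1,-1,-1,-1,-1,-1],"slide":[[0,0,0],[0,0,0],[0,0,0],[0,0,0],[0,0,0],[0,0,0],[0,0,0],[0,0,0]],"yaw":[0,0,0,0,0,0,0,0]}' 40
python3 -m handwheel '{"gripper":[-1,-1,-1,-1,-1,-1],"slide":[[0,0,-15],[0,0,-25],[0,0,-30],[0,0,-30],[0,0,-20],[0,0,0]],"yaw":[0,0,0,0,0,0]}' 40
python3 -c "
from h import *
go((.49,.0,.19),(.553,.251,.19))"
```

```text
time: 9.35
ee_pos: [0.4598, -0.2158, 0.0743]
tcp_rot: [179.9, -0.0, 62.6]
wrist_force: [-1.2, 0.9, 5.9]
opening: 0.0425
grasp_force: 40.3
time: 9.85
ee_pos: [0.4605, -0.2163, 0.1977]
tcp_rot: [179.6, -0.0, 62.5]
wrist_force: [0.1, -1.0, -3.2]
opening: 0.0429
grasp_force: 41.8
t 9.85 tcp [ 0.4605 -0.2163  0.1977] rot [ 1.7961e+02 -2.0000e-02  6.2550e+01] open 0.0429 q6 92.3 grip 41.8
-> (0.49, 0.0, 0.19) slide mm [205.6 -73.6   7.3]
-> (0.553, 0.251, 0.19) slide mm [251.8 -59.8  -0.3]
```

```bash
python3 -m handwheel '{"gripper":[-1,-1,-1,-1,-1,-1,-1,-1],"slide":[[20,-5.8,0],[36,-10.4,0],[36,-10.4,0],[36,-10.4,0],[36,-10.4,0],[36,-10.4,0],[36,-10.4,0],[36,-10.4,0]],"yaw":[0,0,0,0,0,0,0,0]}' >/dev/null
python3 -m handwheel '{"gripper":[-1,-1,-1,-1,-1,-1,-1,-1],"slide":[[36,-10.4,0],[36,-10.4,0],[36,-10.4,0],[36,-10.4,0],[36,-10.4,0],[5.6,-1.6,0],[0,0,0],[0,0,0]],"yaw":[0,0,0,0,0,0,0,0]}'
python3 -c "
from h import *
go((.553,.251,.068))"
```

```text
time: 11.18
ee_pos: [0.5523, 0.2513, 0.1916]
tcp_rot: [-179.9, 0.1, 62.6]
wrist_force: [-0.8, -0.7, -2.7]
opening: 0.0431
grasp_force: 41.7
t 11.18 tcp [0.5523 0.2513 0.1916] rot [-1.7995e+02  9.0000e-02  6.2610e+01] open 0.0431 q6 141.9 grip 41.7
-> (0.553, 0.251, 0.068) slide mm [  0.2   0.9 123.6]
```

```bash
python3 -m handwheel '{"gripper":[-1,-1,-1,-1,-1,-1,-1,-1],"slide":[[0,0,20],[0,0,30],[0,0,30],[0,0,20],[0,0,12],[0,0,6],[0,0,2],[0,0,0]],"yaw":[0,0,0,0,0,0,0,0]}'
python3 -m handwheel '{"gripper":[-1,-1,-1],"slide":[[0,0,2],[0,0,0],[0,0,0]],"yaw":[0,0,0]}'
python3 -m handwheel '{"gripper":[-1,-1,-1],"slide":[[0,0,1.5],[0,0,0],[0,0,0]],"yaw":[0,0,0]}'
```

```text
time: 11.85
ee_pos: [0.5531, 0.251, 0.0736]
tcp_rot: [180.0, -0.0, 62.5]
wrist_force: [0.9, -0.5, -3.0]
opening: 0.0431
grasp_force: 41.7
time: 12.1
ee_pos: [0.5531, 0.2516, 0.0717]
tcp_rot: [180.0, -0.1, 62.6]
wrist_force: [0.1, 0.2, -2.6]
opening: 0.0429
grasp_force: 41.7
time: 12.35
ee_pos: [0.5527, 0.2514, 0.0693]
tcp_rot: [180.0, 0.0, 62.6]
wrist_force: [-0.8, -1.1, -3.8]
opening: 0.0429
grasp_force: 41.7
```

```bash
python3 -m handwheel '{"gripper":[-1,-1,-1],"slide":[[0,0,1.5],[0,0,0],[0,0,0]],"yaw":[0,0,0]}'
python3 -m handwheel '{"gripper":[-1,-1,-1],"slide":[[0,0,1],[0,0,0],[0,0,0]],"yaw":[0,0,0]}'
```

```text
time: 12.6
ee_pos: [0.5529, 0.2517, 0.0684]
tcp_rot: [180.0, -0.1, 62.6]
wrist_force: [-0.9, 1.7, 3.3]
opening: 0.0433
grasp_force: 42.1
time: 12.85
ee_pos: [0.553, 0.2519, 0.0684]
tcp_rot: [180.0, -0.1, 62.6]
wrist_force: [-3.7, 0.6, 10.6]
opening: 0.0432
grasp_force: 43.0
```

```bash
python3 -m handwheel '{"gripper":[0.2,0.4,0.6,0.6,0.6],"slide":[[0,0,0],[0,0,0],[0,0,0],[0,0,0],[0,0,0]],"yaw":[0,0,0,0,0]}'
python3 -m handwheel '{"gripper":[0.6,0.6,0.6,0.6,0.6,0.6,0.6,0.6],"slide":[[0,0,-15],[0,0,-25],[0,0,-30],[0,0,-30],[0,0,-25],[0,0,0],[0,0,0],[0,0,0]],"yaw":[0,0,0,0,-0.124,-0.124,-0.124,-0.124]}'
for i in 1 2; do python3 -m handwheel '{"gripper":[0.6,0.6,0.6,0.6,0.6,0.6,0.6,0.6],"slide":[[0,0,0],[0,0,0],[0,0,0],[0,0,0],[0,0,0],[0,0,0],[0,0,0],[0,0,0]],"yaw":[-0.124,-0.124,-0.124,-0.124,-0.124,-0.124,-0.124,-0.124]}'; done
python3 -c "
from h import *
go((.572,.18,.19))
S,D=camera('scene'),camera('side')
for k in('yellow','green','red'): print(k,[b[0] for b in blobs(S,k)],[b[0] for b in blobs(D,k)])
print(proj(S,(.553,.251,.106)),proj(D,(.553,.251,.106)),proj(S,(.572,.18,.106)),proj(D,(.572,.18,.106)))
w=camera('wrist');cv2.imwrite('pics/w3.png',w['img'][:,:,::-1])
print([(b[0],plane(w,b[0],.106)) for b in blobs(w,'red',200)])"
```

```text
time: 13.27
ee_pos: [0.5526, 0.2513, 0.0665]
tcp_rot: [-180.0, 0.0, 62.6]
wrist_force: [0.5, 0.4, 0.6]
opening: 0.0682
grasp_force: 0.0
time: 13.93
ee_pos: [0.553, 0.2515, 0.1923]
tcp_rot: [180.0, -0.0, 91.3]
wrist_force: [0.5, -1.1, -0.1]
opening: 0.0685
grasp_force: 0.0
time: 14.6
ee_pos: [0.5527, 0.2514, 0.1916]
tcp_rot: [-180.0, -0.0, 148.2]
wrist_force: [0.2, -0.8, 0.3]
opening: 0.0683
grasp_force: 0.0
time: 15.27
ee_pos: [0.5527, 0.2514, 0.1916]
tcp_rot: [-180.0, -0.0, -155.0]
wrist_force: [0.3, 0.1, -0.2]
opening: 0.0683
grasp_force: 0.0
t 15.27 tcp [0.5527 0.2514 0.1916] rot [-1.80e+02 -1.00e-02 -1.55e+02] open 0.0683 q6 -0.5 grip 0.0
-> (0.572, 0.18, 0.19) slide mm [ 12.7 -72.8   1.6]
yellow [(np.float64(302.9), np.float64(225.9))] [(np.float64(268.8), np.float64(242.0))]
green [(np.float64(350.5), np.float64(221.4)), (np.float64(515.6), np.float64(323.9))] [(np.float64(252.5), np.float64(282.4)), (np.float64(31.3), np.float64(412.2))]
red [(np.float64(409.7), np.float64(214.8)), (np.float64(327.9), np.float64(221.4)), (np.float64(310.0), np.float64(264.5)), (np.float64(437.8), np.float64(326.1))] [(np.float64(225.3), np.float64(235.2)), (np.float64(263.3), np.float64(262.2)), (np.float64(103.4), np.float64(331.1)), (np.float64(237.6), np.float64(368.7))]
[350.86068919 220.01443164] [250.77761919 280.19074908] [326.83426665 221.42512413] [261.27354821 260.01275823]
[((np.float64(529.5), np.float64(174.0)), array([0.46373716, 0.38465569, 0.106     ])), ((np.float64(166.4), np.float64(185.3)), array([0.56506714, 0.18163711, 0.106     ])), ((np.float64(61.6), np.float64(336.4)), array([0.70533372, 0.15029177, 0.106     ]))]
```

View pics/w3.png

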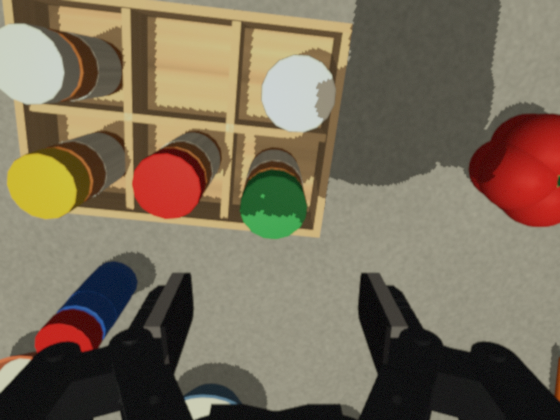

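The view shows green (275,203) and yellow (47,185) standing in their cells. Red (168,185) is between them, the white jars are untouched, and blue (70,340) is outside. I'll take red diagonally so the fingers keep clear of its neighbours.

```bash
python3 -m handwheel '{"gripper":[0.5,0.5,0.5,0.5,0.5,0.5,0.5],"slide":[[0,0,0],[0,0,0],[0,0,0],[0,0,0],[0,0,0],[0,0,0],[0,0,0]],"yaw":[-0.109,-0.109,-0.109,-0.109,-0.109,-0.109,0]}'
python3 -c "
from h import *
go((.566,.181,.19),(.566,.181,.066))"
```

```text
time: 16.0
ee_pos: [0.5527, 0.2514, 0.1917]
tcp_rot: [180.0, -0.0, -117.8]
wrist_force: [-1.1, -0.3, 0.5]
opening: 0.064
grasp_force: 0.0
t 16.0 tcp [0.5527 0.2514 0.1917] rot [ 1.7999e+02 -1.0000e-02 -1.1785e+02] open 0.064 q6 -37.7 grip 0.0
-> (0.566, 0.181, 0.19) slide mm [ 56.  -44.7   1.7]
-> (0.566, 0.181, 0.066) slide mm [ -0.  -0. 124.]
```

```bash
python3 -m handwheel '{"gripper":[0.5,0.5,0.5,0.5],"slide":[[28,-22.3,0],[28,-22.3,0],[0,0,0],[0,0,0]],"yaw":[0,0,0,0]}'
python3 -c "
from h import *
go((.566,.181,.066))
w=camera('wrist')
print([(b[0],plane(w,b[0],.106)) for b in blobs(w,'red',200)])"
python3 -m handwheel '{"gripper":[0.5,0.5,0.5,0.5,0.5,0.5,0.5],"slide":[[0,0,20],[0,0,30],[0,0,30],[0,0,25],[0,0,13],[0,0,6],[0,0,0]],"yaw":[0,0,0,0,0,0,0]}'
python3 -m handwheel '{"gripper":[-1,-1,-1,-1,-1,-1],"slide":[[0,0,0],[0,0,0],[0,0,0],[0,0,0],[0,0,0],[0,0,0]],"yaw":[0,0,0,0,0,0]}' 40
```

```text
time: 16.33
ee_pos: [0.5662, 0.1796, 0.1919]
tcp_rot: [-180.0, 0.0, -118.4]
wrist_force: [-0.4, 0.7, 0.1]
opening: 0.0641
grasp_force: 0.0
t 16.33 tcp [0.5662 0.1796 0.1919] rot [-1.7999e+02  1.0000e-02 -1.1838e+02] open 0.0641 q6 -44.0 grip 0.0
-> (0.566, 0.181, 0.066) slide mm [ -1.1   0.9 125.9]
[((np.float64(276.7), np.float64(212.5)), array([0.56600319, 0.1802916 , 0.106     ])), ((np.float64(64.5), np.float64(273.6)), array([0.71488918, 0.15031242, 0.106     ])), ((np.float64(529.3), np.float64(352.4)), array([0.45390526, 0.36697141, 0.106     ]))]
time: 16.97
ee_pos: [0.5654, 0.1815, 0.067]
tcp_rot: [179.9, -0.1, -117.9]
wrist_force: [0.2, -0.6, -0.8]
opening: 0.0643
grasp_force: 0.0
time: 17.47
ee_pos: [0.5668, 0.1815, 0.0698]
tcp_rot: [-179.9, 0.1, -117.9]
wrist_force: [-0.7, 1.2, 6.9]
opening: 0.0427
grasp_force: 41.2
```

```bash
python3 -m handwheel '{"gripper":[-1,-1,-1,-1],"slide":[[0,0,-10],[0,0,-10],[0,0,-10],[0,0,0]],"yaw":[0,0,0,0]}' 40
python3 -m handwheel '{"gripper":[-1,-1,-1,-1,-1,-1,-1,-1],"slide":[[0,0,0],[0,0,0],[0,0,0],[0,0,0],[0,0,0],[0,0,0],[0,0,0],[0,0,0]],"yaw":[0.111,0.111,0.111,0.111,0.111,0.111,0.111,0]}'
python3 -m handwheel '{"gripper":[-1,-1,-1,-1],"slide":[[0,-3,0],[0,0,0],[4,0,0],[0,0,0]],"yaw":[0,0,0,0]}' 25
```

```text
time: 17.8
ee_pos: [0.5671, 0.1814, 0.1009]
tcp_rot: [-179.8, 0.2, -117.9]
wrist_force: [-0.3, 0.1, -2.0]
opening: 0.0431
grasp_force: 41.0
time: 18.47
ee_pos: [0.566, 0.181, 0.0978]
tcp_rot: [-180.0, -0.0, -162.7]
wrist_force: [-0.1, 0.3, -1.7]
opening: 0.043
grasp_force: 40.9
time: 18.8
ee_pos: [0.5625, 0.1767, 0.0978]
tcp_rot: [180.0, -0.0, -162.3]
wrist_force: [0.1, -0.9, -0.9]
opening: 0.0431
grasp_force: 40.9
```

```bash
python3 -m handwheel '{"gripper":[-1,-1,-1,-1,-1],"slide":[[5,0,0],[5,0,0],[4,0,0],[0,0,0],[0,0,0]],"yaw":[0,0,0,0,0]}' 25
python3 -c "
from h import *
d=camera('side');s=camera('scene')
i=s['img'][170:270,265:385];j=d['img'][220:320,215:335]
cv2.imwrite('pics/p4.png',cv2.resize(np.hstack([i,j]),None,fx=3.3,fy=3.3,interpolation=cv2.INTER_CUBIC)[:,:,::-1])"
```

```text
time: 19.22
ee_pos: [0.5504, 0.1731, 0.0989]
tcp_rot: [180.0, 0.2, -162.4]
wrist_force: [4.2, 1.6, 2.6]
opening: 0.0431
grasp_force: 40.9
```

View pics/p4.png

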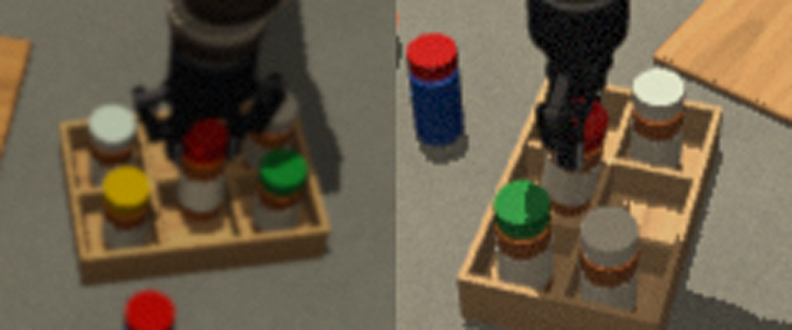

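The red jar has begun to lean toward the robot: lid at left (207,140) and right (592,130), base held by the divider. The push force is only about 4 N, so I'll continue.

```bash
python3 -m handwheel '{"gripper":[-1,-1,-1,-1,-1,-1],"slide":[[5,0,0],[5,0,0],[5,0,0],[4,0,0],[0,0,0],[0,0,0]],"yaw":[0,0,0,0,0,0]}' 25
python3 -m handwheel '{"gripper":[-1,-1,-1,-1,-1,-1,-1,-1],"slide":[[-3,0,-5],[0,0,-20],[0,0,-25],[0,0,-30],[0,0,-30],[0,0,-30],[0,0,-15],[0,0,0]],"yaw":[0,0,0,0,0,0,0,0]}' 60
python3 -c "
from h import *
go()
d=camera('side');s=camera('scene')
i=s['img'][110:240,255:395];j=d['img'][160:290,225:365]
cv2.imwrite('pics/p5.png',cv2.resize(np.hstack([i,j]),None,fx=2.8,fy=2.8,interpolation=cv2.INTER_CUBIC)[:,:,::-1])"
```

```text
time: 19.82
ee_pos: [0.5318, 0.1672, 0.0981]
tcp_rot: [180.0, 0.0, -162.4]
wrist_force: [2.9, 2.8, 2.3]
opening: 0.0431
grasp_force: 40.6
time: 20.48
ee_pos: [0.5349, 0.1679, 0.2561]
tcp_rot: [-180.0, 0.2, -162.4]
wrist_force: [-0.1, 0.4, -1.5]
opening: 0.043
grasp_force: 61.2
t 20.48 tcp [0.5349 0.1679 0.2561] rot [-1.7998e+02  1.7000e-01 -1.6240e+02] open 0.043 q6 -0.2 grip 61.2
```

View pics/p5.png

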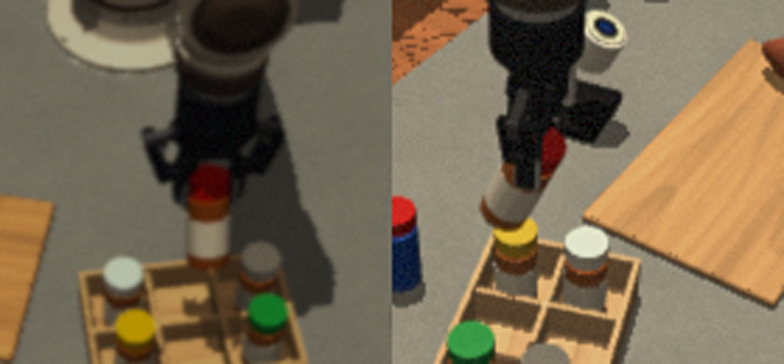

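The jar hangs tilted in the grip. In the right half, the lid is at (550,150), the base at (503,215) and the label edges run along about (20,-42) px. Everything else stands in its cell. Next I'll turn that into an angle.

```bash
python3 - <<'E'
from h import *
d=camera('side');s=camera('scene')
o=sensors.get_obs();R=Ro.from_euler('xyz',o['tcp_rot'],degrees=True).as_matrix()
g=np.array(o['ee_pos'])-R[:,2]*.0187; u=R[:,0]
for th in (10,15,20,25,30,35):
    a=np.sin(np.radians(th))*u+np.array([0,0,np.cos(np.radians(th))])
    r=[]
    for c,off in ((d,(225,160,392)),(s,(255,110,0))):
        p,q=proj(c,g-.08*a),proj(c,g-.04*a)
        v=q-p; r+=[round(np.degrees(np.arctan2(v[0],-v[1])),1),np.round((p-off[:2])*2.8+[off[2],0],0)]
    print(th,r)
# label edges measured in side image
hsv=cv2.cvtColor(d['img'],cv2.COLOR_RGB2HSV)[195:250,250:290]
m=((hsv[...,1]<70)&(hsv[...,2]>125)).astype('uint8')
n,l,st,ce=cv2.connectedComponentsWithStats(m);k=1+np.argmax(st[1:,4])
print(st[k],ce[k]+[250,195],cv2.minAreaRect(np.argwhere(l==k)[:,::-1].astype(np.float32)))
E
```

```text
10 [np.float64(13.2), array([519., 221.]), np.float64(2.9), array([202., 246.])]
15 [np.float64(20.0), array([512., 218.]), np.float64(1.6), array([203., 250.])]
20 [np.float64(26.9), array([505., 215.]), np.float64(0.5), array([205., 254.])]
25 [np.float64(33.8), array([498., 211.]), np.float64(-0.5), array([206., 257.])]
30 [np.float64(40.5), array([491., 207.]), np.float64(-1.4), array([207., 260.])]
35 [np.float64(47.0), array([485., 203.]), np.float64(-2.3), array([208., 263.])]
[  0   0  16  55 671] [255.97466468 219.16691505] ((7.5, 27.0), (54.0, 15.0), 90.0)
```

Tilt is about 20° (base pixel and edge direction agree), against 25° for the camera. I'll carry the jar to the view point and check it there.

```bash
python3 -m handwheel '{"gripper":[-1,-1,-1,-1],"slide":[[0,0,-16],[0,0,-16],[0,0,0],[0,0,0]],"yaw":[0,0.062,0.062,0]}' 60
python3 -c "
from h import *
go((.618,-.211,.2875))"
```

```text
time: 21.02
ee_pos: [0.5343, 0.1678, 0.2839]
tcp_rot: [-180.0, -0.1, -169.7]
wrist_force: [0.2, -0.3, -2.0]
opening: 0.0425
grasp_force: 61.3
t 21.02 tcp [0.5343 0.1678 0.2839] rot [-1.7999e+02 -8.0000e-02 -1.6966e+02] open 0.0425 q6 7.1 grip 61.3
-> (0.618, -0.211, 0.2875) slide mm [ -14.4 -387.7   -3.5]
```

```bash
python3 -m handwheel '{"gripper":[-1,-1,-1,-1,-1,-1,-1,-1],"slide":[[-1,-20,-3],[-1.2,-32,0],[-1.2,-32,0],[-1.2,-32,0],[-1.2,-32,0],[-1.2,-32,0],[-1.2,-32,0],[-1.2,-32,0]],"yaw":[0,0,0,0,0,0,0,0]}' >/dev/null
python3 -m handwheel '{"gripper":[-1,-1,-1,-1,-1,-1,-1,-1],"slide":[[-1.2,-32,0],[-1.2,-32,0],[-1.2,-32,0],[-1.2,-32,0],[0,-15.7,0],[0,0,0],[0,0,0],[0,0,0]],"yaw":[0,0,0,0,0,0,0,0]}'
python3 - <<'E'
from h import *
go((.618,-.211,.2875))
d=camera('side');s=camera('scene')
i=s['img'][145:285,130:260];j=d['img'][60:200,240:370]
cv2.imwrite('pics/p6.png',cv2.resize(np.hstack([i,j]),None,fx=3,fy=3,interpolation=cv2.INTER_CUBIC)[:,:,::-1])
o=sensors.get_obs();R=Ro.from_euler('xyz',o['tcp_rot'],degrees=True).as_matrix()
g=np.array(o['ee_pos'])-R[:,2]*.0187; u=R[:,0]
for th in (15,20,25,30):
    a=np.sin(np.radians(th))*u+np.array([0,0,np.cos(np.radians(th))])
    r=[]
    for c,off in ((d,(240,60,390)),(s,(130,145,0))):
        p,q=proj(c,g-.081*a),proj(c,g-.04*a)
        v=q-p; r+=[round(np.degrees(np.arctan2(v[0],-v[1])),1),np.round((p-off[:2])*3+[off[2],0],0)]
    print(th,r)
E
```

```text
time: 22.35
ee_pos: [0.6187, -0.2101, 0.2866]
tcp_rot: [179.9, -0.1, -169.4]
wrist_force: [-0.7, -0.7, -1.5]
opening: 0.0429
grasp_force: 61.5
t 22.35 tcp [ 0.6187 -0.2101  0.2866] rot [ 1.7993e+02 -1.0000e-01 -1.6944e+02] open 0.0429 q6 -29.3 grip 61.5
-> (0.618, -0.211, 0.2875) slide mm [ 0.9 -0.7 -0.9]
15 [np.float64(21.5), array([618., 267.]), np.float64(-9.9), array([185., 151.])]
20 [np.float64(27.2), array([612., 264.]), np.float64(-8.3), array([184., 155.])]
25 [np.float64(33.0), array([606., 260.]), np.float64(-6.9), array([182., 159.])]
30 [np.float64(38.8), array([600., 256.]), np.float64(-5.6), array([181., 162.])]
```

View pics/p6.png

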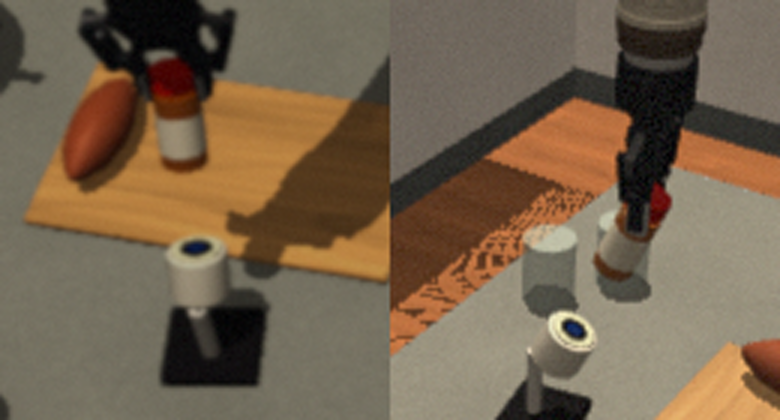

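The view shows the jar above the lens: base at left (185,158) and right (613,267), lens at left (197,247) and right (573,328). In both views the extended jar axis runs into or close to the lens. The tilt is about 20–27° against 25°, and position is well inside tolerance. I'll let it settle and hand in.

```bash
python3 -m handwheel '{"gripper":[-1,-1,-1,-1,-1,-1],"slide":[[0,0,0],[0,0,0],[0,0,0],[0,0,0],[0,0,0],[0,0,0]],"yaw":[0,0,0,0,0,0]}' 60
python3 -c "
from workcell import ticket
print(ticket.job_done())"
```

```text
time: 22.95
ee_pos: [0.619, -0.2106, 0.2878]
tcp_rot: [-180.0, 0.0, -169.5]
wrist_force: [-0.2, 1.2, -1.1]
opening: 0.0429
grasp_force: 61.5
the job is handed in; nothing more can be done
None
```

I handed the job in at 23 s; no verdict came back. The green and yellow jars stand in free crate cells, and the red jar is held still in front of the inspection camera, tilted roughly 20–27° against the camera's 25°.

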